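# Set the aperture ring of the desk lens to its index

## Task

The photo lens stands front glass up on its stand; set its aperture by pushing the lever of the slim middle ring round until the lever lines up with the raised index ridge on the fixed front ring above it. Do not touch the fixed rings above and below the slim ring or the stand, and leave the eraser, the sticky-note pad and the phone where they lie.

Things in the scene. Friction and masses are not known exactly. Their poses are not given: they have to be found in the camera images.
- lens: Round pale metal stand (110 mm wide, 12 mm high) with a black photo lens upright on it, 88 mm high and 80 mm wide overall. It is fixed to the desk. Origin at the centre of the underside, z up along the lens axis; the index ridge lies in its -x direction. The lever starts between its -x and -y directions
- rear_ring: Fixed black ribbed ring below the slim ring, radius 40 mm, from 12 to 46 mm above the desk; origin on the lens axis at its lower end. Must not be touched
- front_ring: Fixed black ribbed ring round the front glass, above the slim ring, radius 40 mm (42 mm at the index), from 58 to 86 mm above the desk (88 mm at the index); origin on the lens axis at its lower end. Must not be touched
- ring_axis (a point): Point on the lens axis at the middle height of the slim ring, 52 mm above the desk
- index_ridge (a point): Top of the raised light-metal index ridge (5 mm wide, 14 mm long, radial) on the rim of the front ring, 34 mm from the lens axis, 88 mm above the desk. The same ridge runs on down the side of the front ring, and a short one is on the rear ring
- lever_paddle (a point): Centre of the paddle at the end of the slim ring's lever: an upright bare steel blade 8 mm thick, 38 mm long radially (48 to 86 mm from the lens axis) and 20 mm high (47 to 67 mm above the desk). This point is 67 mm from the axis, 57 mm above the desk. Nothing but the stand's foot (55 mm radius, 12 mm high) is below the lever
- aperture_ring (a joint): Angle of the slim ring (radius 38 mm, 10 mm high) and its lever, rad: 0 = lever straight below the index ridge; positive = lever counter-clockwise of the index seen from above. Starts between 0.55 and 1.25; turns from -1.4 to 1.6 without clicks. Friction holds it where it is left; moving it takes about 0.15 N m (2 to 3 N at the paddle)
- eraser: Loose blue and white eraser 58x23x12 mm on the desk beside the lens, on the side away from the index; origin at the centre of its underside
- sticky_pad: Loose yellow sticky-note pad 50x76x13 mm on the desk beside the lens, on the side away from the lever; origin at the centre of its underside
- phone: Loose phone 148x72x9 mm lying on the desk, to the left near the front edge; origin at the centre of its underside
- stand_foot: The stand's pale metal foot, 110 mm wide, 12 mm high; origin at the centre of its underside. Must not be touched
There are look-alikes about, which are no part of the job. Leave any brown look-alike of the lens alone.

How it is judged:
At the end, for the whole second after the job is handed in: The slim ring's lever lines up with the index ridge within 0.1 rad (about 6 degrees) and is at rest (value of joint aperture_ring between -0.1 and 0.1 rad and velocity of joint aperture_ring between -0.03 and 0.03 rad/s); the robot touches nothing.
It fails at once if the robot presses on the fixed front ring, the fixed rear ring or the stand's foot with more than 1 N (contact force between any of the fingers, the arm and front_ring above 1 N or contact force between any of the fingers, the arm and rear_ring above 1 N or contact force between any of the fingers, the arm and stand_foot above 1 N).
It fails at once if the eraser, the sticky-note pad or the phone is moved more than 15 mm (distance of any of eraser, sticky_pad, phone from where it was at the start of the episode above 0.015 m).
It also fails if it takes over 35 s, if anything falls off the work surface, if the arm or the gripper's body presses on something with over 40 N, if the wrist force passes 120 N, or if a joint passes its speed limit or range.

## Robot

A 6-joint arm with a two-finger parallel gripper is mounted at the origin on a cart in front of the work surface, level with it; the furniture and walls round the work are solid. World frame = base frame: x ahead of the robot, y to its left, z up, the work surface at z = 0. Lengths are in m, angles in rad, forces in N, time in s.
With the tool pointing down it reaches from about 0.3 to 0.875 m from the base axis. Payload 6.4 kg.
Tool frame: the origin (TCP) lies midway between the tips of the shut fingers; the grasp point (between the pads) lies 19 mm behind it; z points along the fingers, y is the direction in which the jaws open and shut (so a half turn about z gives the same grasp; the last joint's range is limited). The gripper opens to 85 mm and grips with 20 to 120 N. Pads are 22 mm wide; open, the fingers measure 114 mm over their backs; the gripper's body (76 mm by 85 mm) begins 54 mm behind the grasp point. The pads swing forward as they close: fully open they stand 13 mm farther back than shut.
Start: joints at [-1.458, 0.181, 1.607, -0, 1.354, -0.206], TCP at [0.18, -0.546, 0.209] pointing down, gripper open.
Joint ranges: [-2.99, 2.99], [-0.89, 2.07], [0.3, 2.58], [-1.14, 4.28], [0, 2.63], [-3.12, 3.12]. Speed limits (rad/s): [2.57, 2.57, 3.01, 3.14, 3.14, 3.14].

## Interface

Orientations are given as a unit quaternion [w, x, y, z].
In Python, from bench import get_obs, camera, hand_in gives the robot as it stands.
- The arm moves only by the tool drive_tool, never from a script. Its argument "deltas" is a list of rows, each a list of 2 entries, a list of its own where there are three numbers: the shift along the world's x, y, z in m, then the turn about the world's z in rad. A call has 1 to 10 rows; each row shifts and turns the pose as measured when the row begins; what a row does not reach is not made up. A row lasts 1/10 s, in which the tool goes at most 50 mm and 8.59 degrees, less where a joint would pass 70% of its speed; a pose out of reach is approached as far as the arm can. A call is refused whole if a number of a shift passes 0.05 or a number of a turn 0.15, either way. A call with a gripper value outside its range is refused whole. "gripper" is the opening, from 0 (shut) to 1 (fully open), set as the call begins (left out, the last holds). The fingers move at their own pace and stop on an object; the grip force is fixed at half the most. Time passes only in rows, so rows that do not move let the fingers close. It gives the time, the measured TCP pose, the force and the opening at its end, in the units of the state.
- get_obs(): the state, without advancing time (a new reading comes with each control period).
- camera(name): name is "scene" or "top"; returns a dict with "frame" (420x560x3 uint8, red, green, blue), "fx", "fy", "cx", "cy" (pixels), "k1" (the pictures are not rectified: a ray, as slopes to the right and down, at radius r is drawn at 1 + k1 r^2 times it, then the intrinsics apply), "eye" and "attitude" of the camera in the world. Camera axes: x right, y down, z forward; pixel columns grow to the right and rows downward; lengths in m; the calibration is good to about 2 mm. A picture is of the moment at which its call begins. There is no depth.
- hand_in(): hands the job in, once; it reports no verdict.
The state is a dict: "time_s": time; "q": joint angles; "dq": joint speeds; "joint_efforts": joint torques, N m; "eef_pos": TCP position; "eef_rot": TCP orientation; "wrist_force": force on the tool from outside, world axes, zero at the start; "torque": the same for the moment, N m; "opening": opening from 0.0 (shut) to 1.0 (fully open).
Only numpy, scipy, OpenCV 4.12 (cv2) and the standard library are available. Lean on these libraries where they do the work, as an engineer would, in place of code of your own. Each camera call takes 0.05 s, during which the arm holds its last target.

## Working session

There is one attempt and no reset: what is moved stays moved. The work goes in short steps, Python scripts to look and compute and a tool call to move; the robot and the scene stay as the last step left them, time stands still between calls to the robot, and variables do not carry over. Pictures are saved under pics/ and viewed, and the job is handed in when it is done.

Besides the shell and the picture viewer there is one more tool, called in YAML: its name, and indented under it one key for each argument. drive_tool: Moves the arm, as the interface text tells. Its arguments: {"type":"object","properties":{"deltas":{"type":"array","items":{"type":"array"}},"gripper":{"type":"number"}},"required":["deltas"]}

```bash
mkdir -p pics; ls; python3 - <<'E'
from bench import *
import cv2,pickle
o=get_obs();print(o)
for n in("scene","top"):
    c=camera(n);pickle.dump(c,open(n+'.pkl','wb'));cv2.imwrite(f'pics/{n}0.png',c['frame'][:,:,::-1]);print({k:v for k,v in c.items() if k!='frame'})
E
```

```text
pics
{'time_s': 0.0, 'q': array([-1.45831365e+00,  1.81569948e-01,  1.60802405e+00,  2.39995869e-05,
        1.35381552e+00, -2.06276227e-01]), 'dq': array([-0.00205783,  0.00021692,  0.00032514, -0.00105396,  0.00104273,
       -0.00257805]), 'joint_efforts': array([-9.71272784e-04, -4.44869900e+01, -3.51342058e+01, -4.12843683e-04,
        9.06792877e-03, -3.62164826e-05]), 'eef_pos': array([ 0.1801662 , -0.54540791,  0.2085602 ]), 'eef_rot': array([-9.06884100e-04,  9.87325962e-01,  1.58702926e-01,  5.42901118e-05]), 'wrist_force': array([-0.49383852, -0.23731269, -0.08605745]), 'torque': array([ 0.06239059, -0.06186707, -0.00700804]), 'opening': 0.9996431581232295}
{'fx': 451.07883716821715, 'fy': 451.07883716821715, 'cx': 273.37092882778137, 'cy': 217.54974771552713, 'k1': -0.0761111551897298, 'eye': array([0.14519986, 0.74906733, 0.54634729]), 'attitude': array([ 0.13057536, -0.24885125,  0.83829964, -0.46720107])}
{'fx': 398.5839758323061, 'fy': 398.5839758323061, 'cx': 276.10063820150975, 'cy': 210.82155954213366, 'k1': -0.1173877170484429, 'eye': array([0.42868118, 0.10251903, 0.94000449]), 'attitude': array([-0.04910887,  0.7118657 , -0.69903971,  0.04668   ])}
```

View pics/scene0.png

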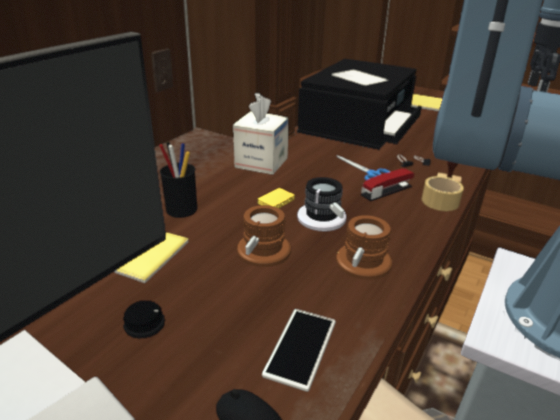

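View pics/top0.png

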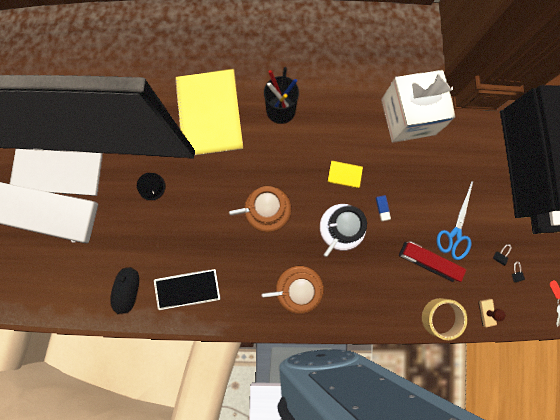

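Candidates for the lens are the black lens on the pale stand (top ≈(344,227), scene ≈(323,200)) and two brown look-alikes (top (267,207) and (300,290); scene (264,230) and (367,243)). By the description I choose the black one, and I'll check it in close crops.

```bash
cat > h.py <<'E'
import numpy as np,cv2,pickle
from scipy.spatial.transform import Rotation as R
def RT(c):
    a=c['attitude'];return R.from_quat([a[1],a[2],a[3],a[0]]).as_matrix()
def KD(c): return np.array([[c['fx'],0,c['cx']],[0,c['fy'],c['cy']],[0,0,1]]),np.array([c['k1'],0,0,0,0])
def ray(c,p):
    K,D=KD(c);u=cv2.undistortPoints(np.array([[p]],float),K,D)[0,0]
    return RT(c)@np.array([u[0],u[1],1])
def onz(c,p,z):
    d=ray(c,p);e=np.array(c['eye']);return e+d*(z-e[2])/d[2]
def proj(c,P):
    K,D=KD(c);r=RT(c).T;P=np.atleast_2d(np.array(P,float))
    return cv2.projectPoints(P,cv2.Rodrigues(r)[0],-r@np.array(c['eye']),K,D)[0][:,0]
def tri(c1,p1,c2,p2):
    d1,d2=ray(c1,p1),ray(c2,p2);e1,e2=np.array(c1['eye']),np.array(c2['eye'])
    s=np.linalg.lstsq(np.c_[d1,-d2],e2-e1,rcond=None)[0];a=e1+d1*s[0];b=e2+d2*s[1];return (a+b)/2,np.linalg.norm(a-b)
def load(n):return pickle.load(open(n+'.pkl','rb'))
E
python3 - <<'E'
from h import *
t=load('top');s=load('scene')
a=cv2.resize(t['frame'][195:265,305:395],None,fx=8,fy=8,interpolation=cv2.INTER_CUBIC)
cv2.imwrite('pics/ct.png',a[:,:,::-1])
a=cv2.resize(s['frame'][165:240,285:360],None,fx=8,fy=8,interpolation=cv2.INTER_CUBIC)
cv2.imwrite('pics/cs.png',a[:,:,::-1])
E
```

```text
(no output)
```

View pics/ct.png

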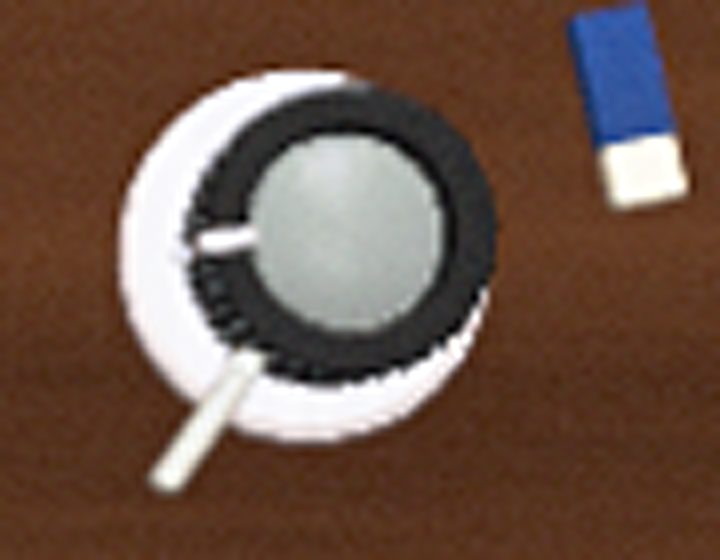

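View pics/cs.png

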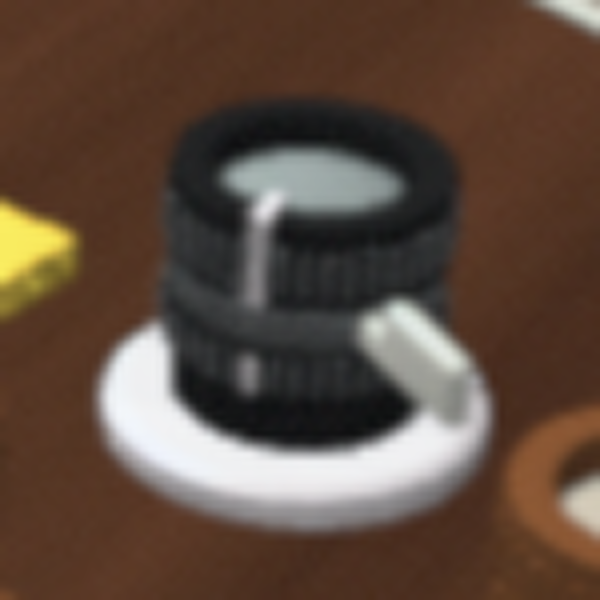

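The crops confirm the choice. In the top crop the black lens has its index ridge at ≈(228,240) and its lever running from (250,360) to (167,480). In the scene crop the ridge is at (265,205) and the lever at (415,360).

```bash
python3 - <<'E'
from h import *
t=load('top');s=load('scene')
T=lambda u,v:((u+.5)/8-.5+305,(v+.5)/8-.5+195)
S=lambda u,v:((u+.5)/8-.5+285,(v+.5)/8-.5+165)
c1=onz(t,T(346,233),.086);print('rim c',c1)
# foot: circle fit of the outline on z=.012
pts=np.array([onz(t,T(*p),.012)[:2] for p in [(118,255),(150,155),(205,95),(280,70),(140,335),(190,400),(250,432),(310,442),(380,430)]])
A=np.c_[2*pts,np.ones(len(pts))];x=np.linalg.lstsq(A,(pts**2).sum(1),rcond=None)[0];print('foot c',x[:2],'r',np.sqrt(x[2]+x[0]**2+x[1]**2))
from scipy.optimize import least_squares
f=least_squares(lambda c:np.hypot(*(pts-c).T)-.055,x[:2]).x;print('fixed r',f)
ir=[onz(t,T(*p),.088)[:2] for p in [(198,241),(256,236)]];print('ridge',ir)
lv=[onz(t,T(*p),.067)[:2] for p in [(256,355),(165,478)]];print('lever top',lv)
for c in (c1[:2],x[:2],f):
    m=(ir[0]+ir[1])/2-c; a=np.arctan2(m[1],m[0]); l=lv[1]-c;b=np.arctan2(l[1],l[0])
    print('idx',a,'r',np.hypot(*m),'lever',b,'r',np.hypot(*l),'joint',(b-a+np.pi)%(2*np.pi)-np.pi)
d=lv[1]-lv[0];print('lever dir',np.arctan2(d[1],d[0]));d=ir[0]-ir[1];print('ridge dir',np.arctan2(d[1],d[0]))
print('tri ridge',tri(t,T(228,239),s,S(265,200)))
# other objects
for n,p,z in [('eraser',(383,207),.012),('pad',(345,174),.013),('stapler',(432,261),.04),('b1',(267,207),.08),('b2',(300,290),.08),('b2lever',(265,295),.06),('b1lev',(232,211),.06),('tissue',(418,105),.1)]:print(n,onz(t,p,z))
E
```

```text
rim c [ 0.51988404 -0.04889944  0.086     ]
foot c [ 0.52136956 -0.05062097] r 0.05513304783923089
fixed r [ 0.52132029 -0.0504729 ]
ridge [array([ 0.51683092, -0.00848943]), array([ 0.51844851, -0.02416062])]
lever top [array([ 0.48782379, -0.02727118]), array([ 0.45379897, -0.00234622])]
idx 1.63958620101971 r 0.03265163446144218 lever 2.527890574362173 r 0.08083587929374207 joint 0.8883043733424634
idx 1.6791252267435315 r 0.034498171962603706 lever 2.5212447232235036 r 0.0830435829498917 joint 0.8421194964799721
idx 1.6781651563856368 r 0.03434565097964731 lever 2.5223523796254703 r 0.082917461505626 joint 0.8441872232398335
lever dir 2.509352049039657
ridge dir 1.673652853245582
tri ridge (array([ 0.51673077, -0.01645195,  0.09062942]), np.float64(0.0011063760303934983))
eraser [ 0.5689514  -0.14646933  0.012     ]
pad [ 0.64676709 -0.05595864  0.013     ]
stapler [ 0.44214077 -0.25153311  0.04      ]
b1 [0.55401185 0.1265572  0.08      ]
b2 [0.37665433 0.05252995 0.08      ]
b2lever [0.36329401 0.12742992 0.06      ]
b1lev [0.54651088 0.20505956 0.06      ]
tissue [ 0.79058364 -0.21005519  0.1       ]
```

drive_tool:
  deltas:
    - [[0.017, 0.032, 0], 0.04]
    - [[0.017, 0.032, 0], 0.04]
    - [[0.017, 0.032, 0], 0.04]
    - [[0.017, 0.032, 0], 0.04]
    - [[0.017, 0.032, 0], 0.04]
    - [[0.017, 0.032, 0], 0.04]
    - [[0.017, 0.032, 0], 0.04]
    - [[0.017, 0.032, 0], 0.04]
    - [[0.017, 0.032, 0], 0.04]
    - [[0.017, 0.032, 0], 0.04]
  gripper: 0

```text
time_s: 1.1
eef_pos: [0.3506, -0.214, 0.2041]
eef_rot: [-0.004, 0.935, 0.355, -0.001]
wrist_force: [1.7, -0.5, -0.1]
opening: 0.0
```

drive_tool:
  deltas:
    - [[0.015, 0.03, 0], 0.04]
    - [[0.015, 0.03, 0], 0.04]
    - [[0.015, 0.03, 0], 0.04]
    - [[0.015, 0.03, 0], 0.04]
    - [[0.015, 0.03, 0], 0.04]
    - [[0.01, 0.025, 0], 0.02]
    - [[0, 0, 0], 0]
    - [[0, 0, 0], 0]

```text
time_s: 1.9
eef_pos: [0.4371, -0.0263, 0.2023]
eef_rot: [-0.005, 0.886, 0.463, -0.002]
wrist_force: [-0.2, -0.7, -0.0]
opening: -0.003
```

```bash
python3 - <<'E'
from bench import *
from h import *
for n in("scene","top"):
    c=camera(n);pickle.dump(c,open(n+'1.pkl','wb'));cv2.imwrite(f'pics/{n}1.png',c['frame'][:,:,::-1])
o=get_obs();print(o['time_s'],o['eef_pos'],o['eef_rot'],o['wrist_force'])
q=o['eef_rot'];print('yaw x',2*np.arctan2(q[2],q[1]))
E
```

```text
2.0 [ 0.43699276 -0.02704616  0.20234766] [-0.00484319  0.88691564  0.46190344 -0.00154877] [-0.32423732  0.53823139  1.09364447]
yaw x 0.9602936762394714
```

View pics/scene1.png

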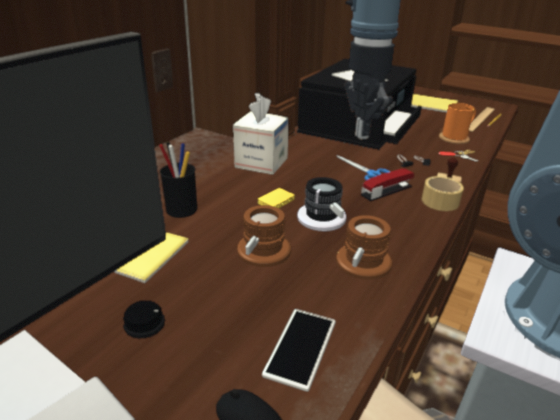

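The scene picture shows the shut fingers above and to the robot's side of the lens (tip ≈(362,135)). The path down on the counter-clockwise side of the lever is clear.

drive_tool:
  deltas:
    - [[0.005, -0.003, -0.03], 0]
    - [[0.004, -0.004, -0.03], 0]
    - [[0, 0, -0.03], 0]
    - [[0, 0, -0.03], 0]
    - [[0, 0, -0.015], 0]
    - [[0, 0, -0.008], 0]
    - [[0, 0, 0], 0]

```text
time_s: 2.7
eef_pos: [0.4454, -0.0428, 0.0564]
eef_rot: [-0.002, 0.89, 0.456, -0.0]
wrist_force: [-0.6, 0.5, -0.3]
opening: -0.001
```

```bash
cat > st.py <<'E'
from bench import *
from h import *
import sys
o=get_obs();q=o['eef_rot'];p=o['eef_pos'][:2]-np.array([.521,-.050])
a=np.arctan2(p[1],p[0])
print(o['time_s'],o['eef_pos'].round(4),'yaw',round(2*np.arctan2(q[2],q[1]),3),'r',np.hypot(*p).round(4),'ang',a.round(3),'F',o['wrist_force'].round(2))
n=sys.argv[1]
ims=[]
for k,cen in(("scene",(330,185)),("top",(345,225))):
    c=camera(k);pickle.dump(c,open(k+n+'.pkl','wb'))
    x,y=cen;ims.append(cv2.resize(c['frame'][y-40:y+60,x-50:x+50],None,fx=4,fy=4,interpolation=cv2.INTER_CUBIC))
cv2.imwrite(f'pics/s{n}.png',np.hstack(ims)[:,:,::-1])
E
python3 st.py 2
```

```text
2.7 [ 0.4454 -0.0428  0.0564] yaw 0.946 r 0.0759 ang 3.047 F [-0.57  0.47 -0.32]
```

View pics/s2.png

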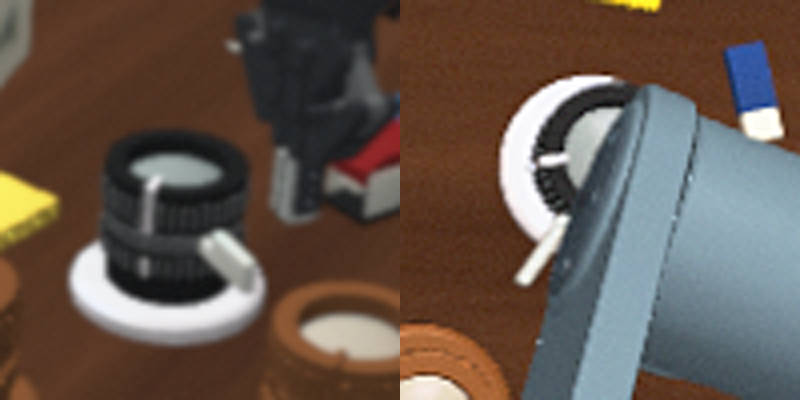

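The picture shows the shut fingers at ≈(295,215), behind the lever at ≈(228,262), with a gap between them and clear of everything else. Next I approach the lever.

drive_tool:
  deltas:
    - [[0.003, 0.006, -0.002], 0]
    - [[0.003, 0.006, -0.002], 0]
    - [[0.002, 0.004, 0], 0]
    - [[0, 0, 0], 0]

```text
time_s: 3.2
eef_pos: [0.4583, -0.0265, 0.0568]
eef_rot: [0.001, 0.89, 0.456, 0.003]
wrist_force: [0.1, -0.4, -0.1]
opening: 0.004
```

```bash
python3 st.py 3
```

```text
3.2 [ 0.4583 -0.0265  0.0568] yaw 0.947 r 0.067 ang 2.783 F [ 0.05 -0.4  -0.07]
```

View pics/s3.png

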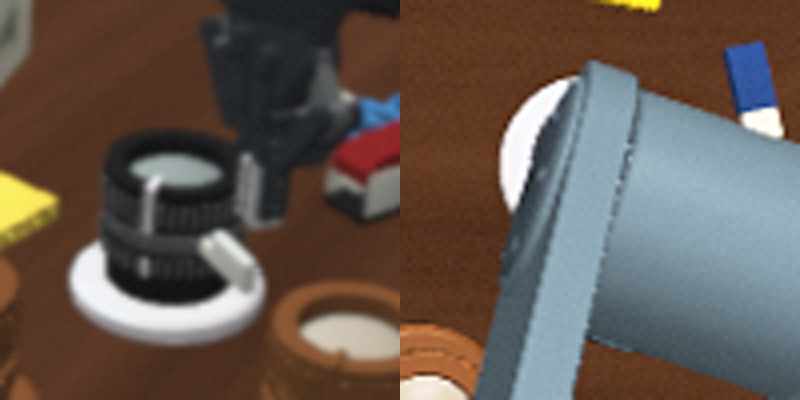

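drive_tool:
  deltas:
    - [[0.001, 0.005, -0.001], -0.05]
    - [[0.002, 0.005, -0.001], -0.07]
    - [[0.002, 0.005, -0.001], -0.07]
    - [[0.003, 0.005, -0.001], -0.07]
    - [[0.003, 0.004, 0], -0.07]
    - [[0.002, 0.003, 0], -0.05]
    - [[0, 0, 0], 0]

```text
time_s: 4.0
eef_pos: [0.4712, 0.0009, 0.0529]
eef_rot: [0.002, 0.962, 0.273, 0.002]
wrist_force: [0.1, -0.0, -0.5]
opening: -0.001
```

```bash
python3 st.py 4
```

```text
4.0 [0.4712 0.0009 0.0529] yaw 0.552 r 0.0712 ang 2.345 F [ 0.09 -0.02 -0.53]
```

View pics/s4.png

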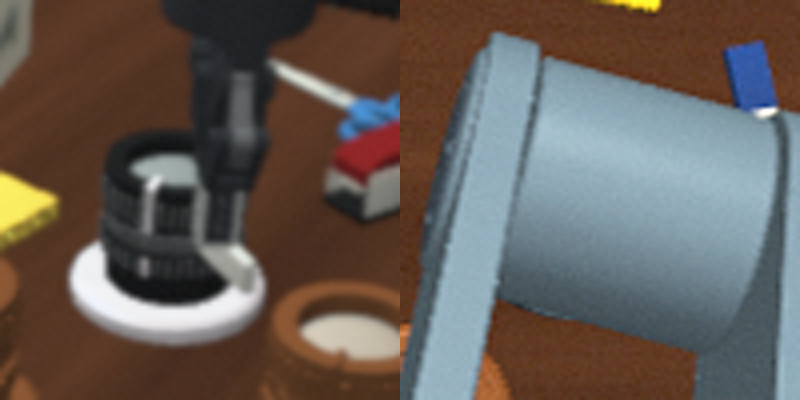

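```bash
python3 - <<'E'
from h import *
a=load('scene3');s=load('scene4')
f=lambda i:cv2.resize(i['frame'][180:230,310:360],None,fx=8,fy=8,interpolation=cv2.INTER_CUBIC)
cv2.imwrite('pics/c4.png',np.hstack([f(a),f(s)])[:,:,::-1])
c=np.array([.521,-.05])
def Z(P):return ((proj(s,P)-[310,180]+.5)*8-.5).round(0)
print('tcp3',Z([.4583,-.0265,.0568]),'tcp4',Z([.4712,.0009,.0529]))
for th in(2.52,2.4,2.3,2.2,2.1):
    u=np.array([np.cos(th),np.sin(th)]);print(th,Z([[*(c+.048*u),.067],[*(c+.086*u),.067],[*(c+.086*u),.047]]).tolist())
E
```

```text
tcp3 [[267. 236.]] tcp4 [[176. 279.]]
2.52 [[182.0, 185.0], [252.0, 254.0], [245.0, 319.0]]
2.4 [[163.0, 188.0], [216.0, 260.0], [209.0, 326.0]]
2.3 [[146.0, 189.0], [184.0, 263.0], [178.0, 329.0]]
2.2 [[128.0, 190.0], [151.0, 265.0], [145.0, 330.0]]
2.1 [[110.0, 190.0], [118.0, 264.0], [112.0, 330.0]]
```

View pics/c4.png

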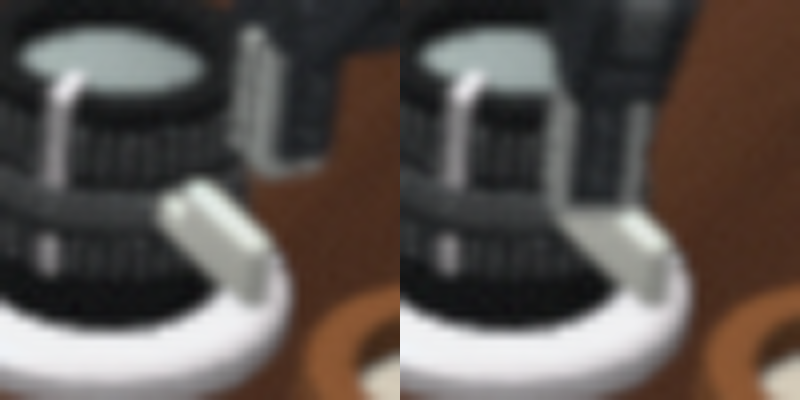

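```bash
python3 - <<'E'
from h import *
s=load('scene1');t=load('top1')
for n,P in(('scene1',[.437,-.027,.2023]),('scene2',[.4454,-.0428,.0564]),('scene3',[.4583,-.0265,.0568]),('scene4',[.4712,.0009,.0529])):
    c=load(n);print(n,[proj(c,[P[0],P[1],P[2]+d])[0].round(1).tolist() for d in(0,.01,.02,.03)])
p=proj(t,[.437,-.027,.2023])[0];print('top',p)
p=proj(s,[.437,-.027,.2023])[0].astype(int)
x,y=p
a=s['frame'][y-40:y+10,x-25:x+25];x2,y2=345,225
b=t['frame'][y2-25:y2+25,x2-30:x2+20]
print('org',x-25,y-40)
cv2.imwrite('pics/c1.png',np.hstack([cv2.resize(i,(400,400),interpolation=cv2.INTER_CUBIC) for i in(a,b)])[:,:,::-1])
E
```

```text
scene1 [[360.0, 147.8], [360.6, 143.0], [361.1, 138.1], [361.7, 133.2]]
scene2 [[351.6, 207.7], [352.1, 203.7], [352.6, 199.6], [353.1, 195.5]]
scene3 [[342.9, 209.0], [343.4, 205.0], [343.8, 200.9], [344.3, 196.7]]
scene4 [[331.6, 214.4], [332.0, 210.4], [332.4, 206.2], [332.8, 202.1]]
top [347.22455085 261.64086975]
org 334 107
```

View pics/c1.png

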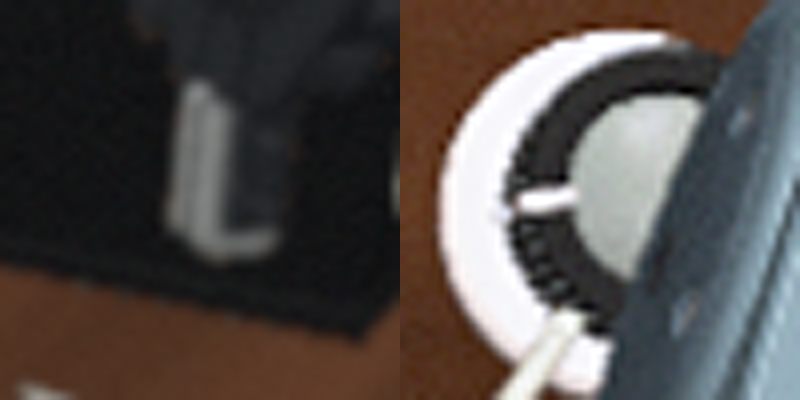

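The pictures disagree with the readout: the fingertips show about 20 mm higher than the reported TCP (frame 1 tip at (362,137) against a projected (360,148); frame 3 at (345,201) against (343,209)). So the fingers passed over the paddle and the lever did not move. I'll back off, then descend to a reported z of about 0.033, which is clear of the foot whichever height is right.

drive_tool:
  deltas:
    - [[0, 0, 0.015], 0]
    - [[-0.002, -0.002, 0.005], 0.04]
    - [[-0.006, -0.008, 0], 0.09]
    - [[-0.007, -0.01, 0], 0.09]
    - [[-0.007, -0.01, 0], 0.09]
    - [[-0.005, -0.006, 0], 0.07]
    - [[0, 0, 0], 0.02]
    - [[0, 0, 0], 0]

```text
time_s: 4.9
eef_pos: [0.4421, -0.0378, 0.0738]
eef_rot: [0.002, 0.883, 0.469, 0.002]
wrist_force: [0.0, -0.6, -0.4]
opening: -0.0
```

```bash
python3 st.py 5
```

```text
4.9 [ 0.4421 -0.0378  0.0738] yaw 0.977 r 0.0799 ang 2.988 F [ 0.01 -0.56 -0.41]
```

drive_tool:
  deltas:
    - [[0, 0, -0.01], 0]
    - [[0, 0, -0.012], 0]
    - [[0, 0, -0.01], 0]
    - [[0, 0, -0.005], 0]
    - [[0, 0, 0], 0]

```text
time_s: 5.5
eef_pos: [0.4417, -0.0363, 0.0325]
eef_rot: [0.001, 0.883, 0.469, 0.002]
wrist_force: [-0.9, -0.0, -0.5]
opening: -0.0
```

```bash
python3 st.py 6
```

```text
5.5 [ 0.4417 -0.0363  0.0325] yaw 0.977 r 0.0805 ang 2.971 F [-0.85 -0.02 -0.49]
```

View pics/s6.png

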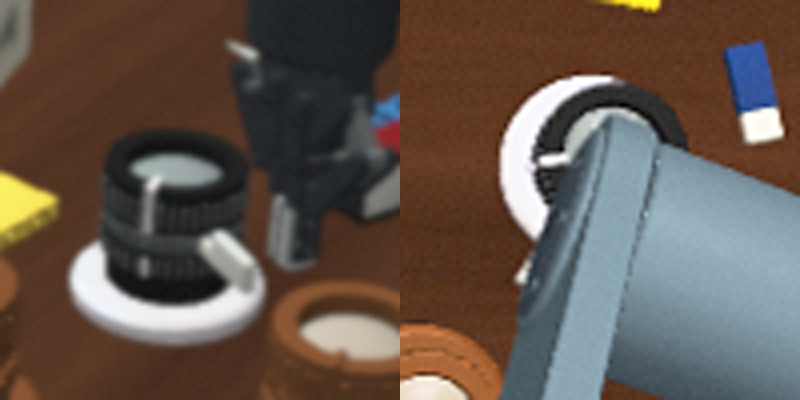

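The fingertips are now at ≈(290,265), level with the paddle and behind it.

drive_tool:
  deltas:
    - [[0.004, 0.006, 0], 0]
    - [[0.003, 0.005, 0], 0]
    - [[0.002, 0.003, 0], 0]
    - [[0, 0, 0], 0]

```text
time_s: 6.0
eef_pos: [0.4529, -0.0218, 0.0344]
eef_rot: [0.003, 0.883, 0.469, 0.003]
wrist_force: [-1.3, -1.3, -1.4]
opening: -0.0
```

```bash
python3 st.py 7; python3 - <<'E'
from h import *
s=load('scene7')
cv2.imwrite('pics/c7.png',cv2.resize(s['frame'][170:230,300:370],None,fx=8,fy=8,interpolation=cv2.INTER_CUBIC)[:,:,::-1])
E
```

```text
6.0 [ 0.4529 -0.0218  0.0344] yaw 0.977 r 0.0737 ang 2.748 F [-1.3  -1.34 -1.4 ]
```

View pics/c7.png

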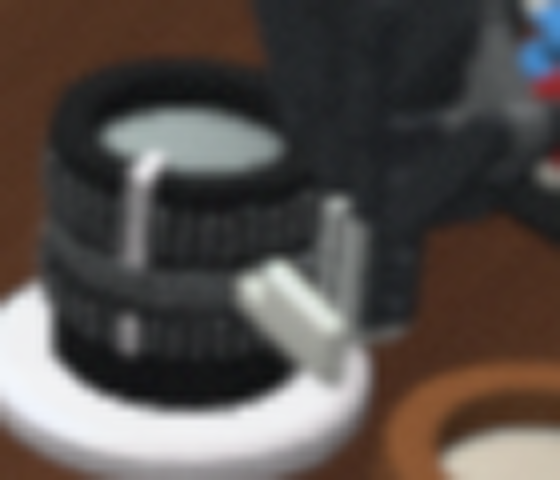

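drive_tool:
  deltas:
    - [[0.003, 0.005, -0.001], -0.06]
    - [[0.003, 0.005, -0.001], -0.07]
    - [[0.003, 0.004, 0], -0.07]
    - [[0.003, 0.004, 0], -0.07]
    - [[0.003, 0.003, 0], -0.07]
    - [[0.003, 0.003, 0], -0.06]
    - [[0, 0, 0], 0]

```text
time_s: 6.8
eef_pos: [0.4695, 0.0013, 0.033]
eef_rot: [0.003, 0.961, 0.277, 0.0]
wrist_force: [0.5, -0.9, -0.5]
opening: 0.002
```

```bash
python3 st.py 8; python3 - <<'E'
from h import *
s=load('scene8')
cv2.imwrite('pics/c8.png',cv2.resize(s['frame'][170:230,300:370],None,fx=8,fy=8,interpolation=cv2.INTER_CUBIC)[:,:,::-1])
E
```

```text
6.8 [0.4695 0.0013 0.033 ] yaw 0.56 r 0.0727 ang 2.359 F [ 0.47 -0.89 -0.51]
```

View pics/c8.png

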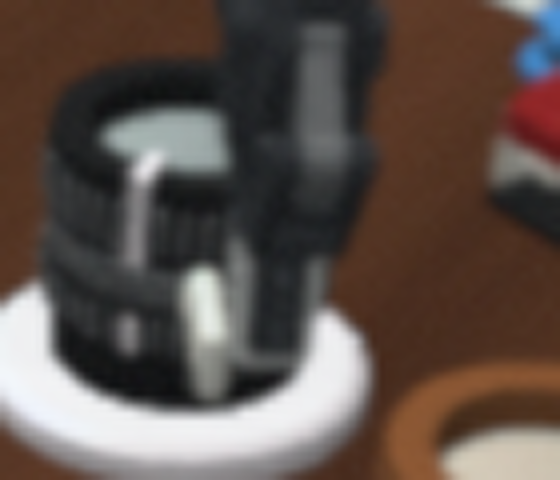

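The lever moved with the push; it now runs from (200,270) to (210,395) and the fingers are flush beside it. Next is the lever's angle, then the rest of the arc.

```bash
python3 - <<'E'
from h import *
s=load('scene8');c=np.array([.521,-.05])
for th in(2.3,2.2,2.15,2.1,2.05,2.0,1.67):
    u=np.array([np.cos(th),np.sin(th)]);print(th,((proj(s,[[*(c+.048*u),.067],[*(c+.086*u),.067],[*(c+.086*u),.047]])-[300,170]+.5)*8).round(0).tolist())
E
```

```text
2.3 [[226.0, 270.0], [264.0, 344.0], [258.0, 409.0]]
2.2 [[208.0, 271.0], [232.0, 345.0], [226.0, 411.0]]
2.15 [[199.0, 271.0], [215.0, 345.0], [209.0, 411.0]]
2.1 [[190.0, 271.0], [198.0, 345.0], [193.0, 411.0]]
2.05 [[181.0, 270.0], [182.0, 344.0], [176.0, 410.0]]
2.0 [[172.0, 270.0], [165.0, 343.0], [159.0, 409.0]]
1.67 [[114.0, 260.0], [58.0, 325.0], [54.0, 390.0]]
```

drive_tool:
  deltas:
    - [[0.004, 0.004, 0], -0.06]
    - [[0.005, 0.004, 0], -0.07]
    - [[0.005, 0.004, 0], -0.07]
    - [[0.005, 0.003, 0], -0.07]
    - [[0.005, 0.002, 0], -0.07]
    - [[0.003, 0.001, 0], -0.06]
    - [[0, 0, 0], 0]

```text
time_s: 7.6
eef_pos: [0.4939, 0.0172, 0.0327]
eef_rot: [0.004, 0.997, 0.078, -0.003]
wrist_force: [-0.6, -0.1, 0.1]
opening: -0.001
```

```bash
python3 st.py 9; python3 - <<'E'
from h import *
s=load('scene9');c=np.array([.521,-.05])
cv2.imwrite('pics/c9.png',cv2.resize(s['frame'][170:230,290:360],None,fx=8,fy=8,interpolation=cv2.INTER_CUBIC)[:,:,::-1])
for th in(1.9,1.85,1.8,1.75,1.7,1.67,1.6):
    u=np.array([np.cos(th),np.sin(th)]);print(th,((proj(s,[[*(c+.048*u),.067],[*(c+.086*u),.067],[*(c+.086*u),.047]])-[290,170]+.5)*8).round(0).tolist())
E
```

```text
7.6 [0.4939 0.0172 0.0327] yaw 0.156 r 0.0724 ang 1.953 F [-0.64 -0.14  0.06]
1.9 [[234.0, 268.0], [211.0, 339.0], [207.0, 405.0]]
1.85 [[225.0, 266.0], [195.0, 337.0], [190.0, 403.0]]
1.8 [[217.0, 265.0], [179.0, 334.0], [174.0, 400.0]]
1.75 [[208.0, 263.0], [163.0, 331.0], [158.0, 396.0]]
1.7 [[199.0, 261.0], [147.0, 327.0], [143.0, 393.0]]
1.67 [[194.0, 260.0], [138.0, 325.0], [134.0, 390.0]]
1.6 [[183.0, 257.0], [117.0, 319.0], [113.0, 384.0]]
```

View pics/c9.png

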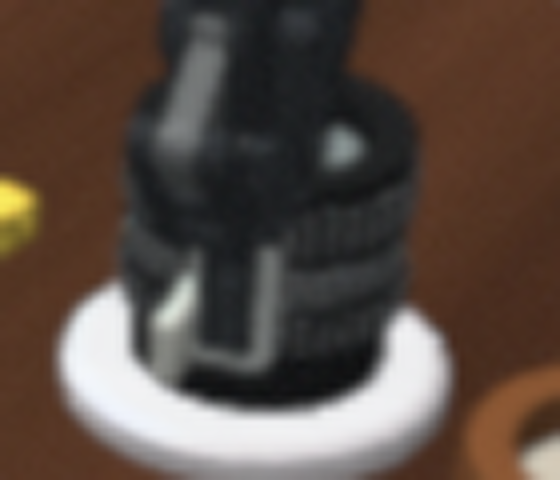

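The lever's outer end is at (168,320)–(165,380), which is about 1.75 rad against the index at about 1.67. About 5.5 mm more is needed.

drive_tool:
  deltas:
    - [[0.003, 0.001, 0], -0.04]
    - [[0.0025, 0, 0], -0.03]
    - [[0, 0, 0], 0]

```text
time_s: 8.0
eef_pos: [0.4982, 0.0181, 0.0325]
eef_rot: [0.003, 0.999, 0.045, -0.004]
wrist_force: [0.0, -0.8, -0.3]
opening: 0.001
```

```bash
python3 st.py 10
```

```text
8.0 [0.4982 0.0181 0.0325] yaw 0.09 r 0.0718 ang 1.894 F [ 0.01 -0.75 -0.3 ]
```

Lever should be ≈1.68. I'll back off along −x, then up and clear to see it.

drive_tool:
  deltas:
    - [[-0.006, -0.001, 0], 0]
    - [[-0.008, -0.001, 0], 0]
    - [[-0.008, -0.001, 0], 0]
    - [[0, 0, 0.02], 0]
    - [[0, 0, 0.04], 0]
    - [[0, -0.01, 0.04], 0]
    - [[-0.01, -0.03, 0.03], 0]
    - [[-0.015, -0.04, 0.01], 0]
    - [[-0.015, -0.04, 0], 0]
    - [[-0.015, -0.04, 0], 0]

```text
time_s: 9.1
eef_pos: [0.412, -0.1463, 0.1774]
eef_rot: [0.005, 0.999, 0.052, -0.004]
wrist_force: [0.5, 0.1, 0.9]
opening: 0.001
```

drive_tool:
  deltas:
    - [[-0.015, -0.04, 0], 0]
    - [[-0.015, -0.04, 0], 0]
    - [[-0.01, -0.04, 0], 0]
    - [[-0.005, -0.03, 0], 0]
    - [[0, 0, 0], 0]
    - [[0, 0, 0], 0]

```text
time_s: 9.7
eef_pos: [0.3587, -0.3049, 0.1781]
eef_rot: [0.007, 0.999, 0.048, -0.003]
wrist_force: [0.5, 0.8, -0.5]
opening: 0.002
```

```bash
python3 st.py 11; python3 - <<'E'
from h import *
t=load('top11')
cv2.imwrite('pics/c11.png',cv2.resize(t['frame'][195:265,305:395],None,fx=8,fy=8,interpolation=cv2.INTER_CUBIC)[:,:,::-1])
E
```

```text
9.7 [ 0.3587 -0.3049  0.1781] yaw 0.097 r 0.3022 ang -2.138 F [ 0.48  0.79 -0.5 ]
```

View pics/c11.png

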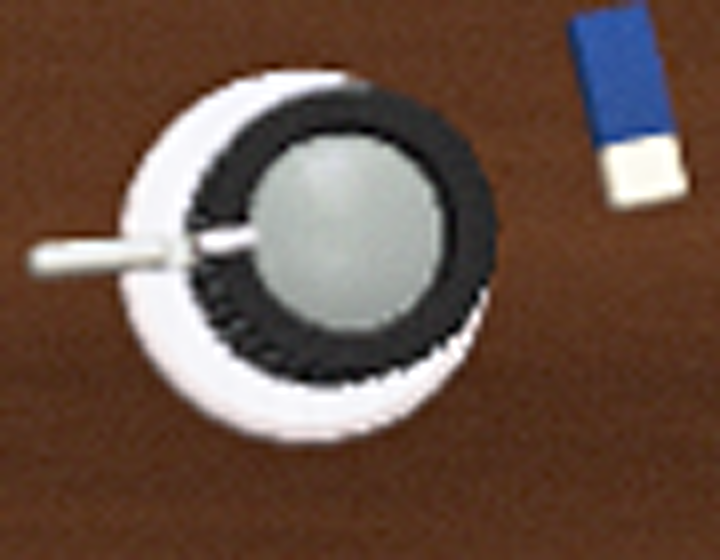

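View pics/s11.png

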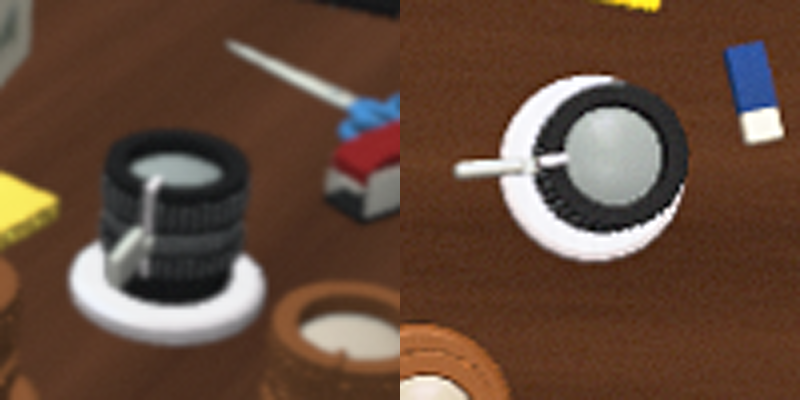

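```bash
python3 - <<'E'
from h import *
t=load('top11');T=lambda u,v:((u+.5)/8-.5+305,(v+.5)/8-.5+195)
f=t['frame'].astype(int)
print(f[222:231,308:322].sum(2)//3)
for a,b in(((35,254),(160,246)),((35,258),(115,252))):
    P=[onz(t,T(*p),.067)[:2] for p in(a,b)]
    d=P[0]-P[1];print('dir',np.arctan2(d[1],d[0]))
    for c in((.521,-.05),(.5199,-.0489)):
        l=P[0]-c;m=np.array([.51764,-.01632])-c;print(c,'lever',np.arctan2(l[1],l[0]),np.hypot(*l),'idx',np.arctan2(m[1],m[0]))
t0=load('top');d=np.abs(f-t0['frame'].astype(int)).sum(2)>60
for n,(x,y,w,h) in dict(eraser=(370,190,30,35),pad=(322,155,48,38),phone=(148,262,80,52)).items():print(n,'changed px',d[y:y+h,x:x+w].sum())
E
```

```text
[[ 64  66  68  63  66  58  60  64  63  62  60  59 197 249]
 [ 67  66  65  63  63  63  64  63  60  64  64  61 202 250]
 [ 62  60  57  58  54  51  52  50  53  56  62  82 174 231]
 [ 60  91 143 169 170 201 228 230 234 233 226 227 232 237]
 [100 185 236 240 238 242 244 244 245 244 244 244 241 238]
 [106 200 244 242 239 236 232 229 224 219 216 212 197 193]
 [ 92 154 186 186 177 167 160 150 142 136 131 125 128 150]
 [ 71  97 106 103  97  84  86  77  77  72  63  66 174 235]
 [ 62  61  64  62  66  59  63  56  55  53  61  71 198 246]]
dir 1.6520078354606995
(0.521, -0.05) lever 1.646652484068475 0.08398137451709692 idx 1.67022979584731
(0.5199, -0.0489) lever 1.6344132333679726 0.08280737817724483 idx 1.6400530941624993
dir 1.6630073794224012
(0.521, -0.05) lever 1.6597665557913837 0.08406357810405912 idx 1.67022979584731
(0.5199, -0.0489) lever 1.647725280051877 0.08287619881418969 idx 1.6400530941624993
eraser changed px 0
pad changed px 0
phone changed px 7
```

The lever (≈1.65 rad) and the index (≈1.64–1.67 rad) agree within about 0.03 rad. The arm is clear, so I'm handing in.

```bash
python3 -c "
from bench import *
print(hand_in())"
```

```text
the job is handed in; nothing more can be done
None
```

I pushed the lever of the black lens's slim ring clockwise with the shut fingers until it lined up with the index ridge. Then I backed the arm clear and handed in at about 9.7 s.

- **First try missed:** the fingertips showed about 20 mm higher in the pictures than the reported TCP. The first sweep passed over the paddle without moving it, so I backed off, went 20 mm lower and pushed again. I did not find out why the two heights disagree.
- **Alignment:** in the last top picture the lever is at about 1.63–1.66 rad and the index at 1.64–1.67 rad. They agree within about 0.03 rad, against the 0.1 rad allowed. The spread comes from two slightly different estimates of the lens centre.
- **Contacts:** the pictures showed the fingers clear of the fixed rings and the stand. The force readings between moves stayed below about 2.5 N and were mostly noise.
- **Other objects:** the eraser and the sticky-note pad showed no changed pixels. The phone's area showed 7 changed pixels, which I took for noise because the arm was never near it.

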